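# Lock a star blank in the clamping jig with the T-key

## Robot

A 6-joint arm with a two-finger parallel gripper is mounted at the origin on the work surface. World frame = base frame: x ahead of the robot, y to its left, z up, the work surface at z = 0. Lengths are in mm, angles in rad, forces in N, time in s.
With the tool pointing down it reaches from about 325 to 900 mm from the base axis. Payload 3.5 kg.
Tool frame: the origin (TCP) lies between the finger pads; the fingertips stand 8 mm ahead of it and the grasp point (between the pads) lies 11 mm behind it (manip.tcp_to_tips is the distance from the TCP to the fingertips, in mm); z points along the fingers, y is the line along which they close (so a half turn about z gives the same grasp; the last joint's range is limited). The gripper opens to 85 mm and grips with 20 to 120 N. Pads are 22 mm wide; open, the fingers measure 114 mm over their backs; the gripper's body (76 mm by 85 mm) begins 54 mm behind the grasp point. The pads swing forward as they close: fully open they stand 13 mm farther back than shut.
Start: joints at [1.163, 0.276, -0.026, 1.268, 0, 1.467], TCP at [187.57, 596.187, 212.813] pointing down, gripper open.
Joint ranges: [-3.12, 3.12], [-0.85, 1.88], [-1.08, 1.24], [-1.95, 2.15], [-1.57, 1.53], [-3.14, 3.14]. Speed limits (rad/s): [2.57, 2.57, 3.14, 3.14, 3.14, 3.14].

## Interface

Orientations are given as a 3x3 rotation matrix whose columns are the frame's x, y, z axes.
In Python, from bench import manip gives the robot as it stands.
- The arm moves only by the shell command python3 -m pendant 'ROWS' [FORCE]. ROWS is JSON, a list of rows, each a list of 3 entries, a list of its own where there are three numbers: the shift along the tool's x, y, z in cm, then the turn about the tool's z in rad, then the closure, from 0 (fully open) to 1 (shut). In form: [[[x, y, z], yaw, hand], ...]. A call has 1 to 10 rows; each row is the pose to reach, as a shift and turn from the pose commanded when the call began, along the tool's axes at that moment; what a row does not reach only later rows make up. A row lasts 1/8 s, in which the tool goes at most 62.5 mm and 10.7 degrees, less where a joint would pass 70% of its speed; a pose out of reach is approached as far as the arm can. A call with a gripper value outside its range is refused whole. The fingers move at their own pace and stop on an object; FORCE is the grip in N (left out, the last holds). Time passes only in rows, so rows that repeat a pose let the fingers close. It gives the time, the measured TCP pose, the force, the opening and the grip force at its end, in the units of the state.
- manip.read_state(): the state, without advancing time (a new reading comes with each control period).
- manip.get_image(name): name is "side" or "top"; returns a dict with "image" (420x560x3 uint8, red, green, blue), "intrinsics" (3x3 intrinsics, pixels), "R" (3x3) and "t" (3): a world point X has camera coordinates R X + t. Camera axes: x right, y down, z forward; pixel columns grow to the right and rows downward; lengths in mm; the calibration is good to about 2 mm. A picture is of the moment at which its call begins. There is no depth.
- manip.job_done(): hands the job in; it is judged then, once.
The state is a dict: "time": time; "joints": joint angles; "qd": joint speeds; "joint_efforts": joint torques, N m; "position": TCP position; "ee_rot": TCP orientation; "contact_force": force on the tool from outside, world axes, zero at the start; "ft_torque": the same for the moment, N m; "opening": finger opening in mm; "grip_force": force on a finger pad.
Only numpy, scipy, OpenCV 4.12 (cv2) and the standard library are available. Lean on these libraries where they do the work, as an engineer would, in place of code of your own. Each camera call takes 0.05 s, during which the arm holds its last target. There are 200 camera calls.

## Task

Take the orange-handled T-key out of its stand and lower it gently down the steel-rimmed shaft of the plywood clamping jig until its socket is fully home over the square stem at the bottom, then turn it clockwise (seen from above) about a quarter turn, until the blue jaw has closed on the yellow star. Let go and leave the key standing in the shaft, without ever forcing the key or pressing the sprung stem down solid, and without disturbing anything else on the bench.

Things in the scene. Friction and masses are not known exactly. Their poses are not given: they have to be found in the camera images.
- tkey_grip (a point): centre of the crossbar of the T-key: orange bar 90 mm long (point x axis) x 14 mm thick (y) x 20 mm high (z), best pinched across its thickness; 12 mm steel rod below it, about 0.25 kg in all. It stands upright (z axis up) and loose in a 55 mm deep hole of the stand, bar centre 187 mm above the bench
- tkey_tip (a point): centre of the open lower end (socket rim) of the T-key, 172 mm straight below tkey_grip, same axes. The socket is 20 x 20 mm outside, sides parallel to the bar's, with a 14 x 14 mm square hole 24 mm deep
- mouth (a point): centre of the shaft's mouth, on top of the jig's fixed plywood tower (110 x 120 mm, 120 mm high); flat steel rim, 52 mm across. The shaft is round, vertical, 34 mm across. Fully home means the key's rim on the collar, tkey_tip 91 mm below the mouth; pressed on the stem's corners without engaging it gets no deeper than 82 mm
- stem (a joint): turn of the square stem: 0 as found, grows as it is turned clockwise seen from above; the jaw meets the star at 1.46 and is tight at 1.57 rad, solid stops at 1.9 and -0.5. It stays where it is left; turning takes about 0.08 N m. The socket has about 0.18 rad of play either way on the stem. It drives the blue jaw
- jaw (a joint): travel of the blue, rubber-faced jaw (m): 0 open as found, 0.0117 touching the star; driven only by the stem, 8 mm per rad
- jig: the jig: plywood tower with the shaft at its origin (under the tower's centre, bench level); the base board runs 205 mm along its +x with the yellow star, blue jaw and fence, all below 50 mm
- stand: fixed dark wood block 75 x 200 x 70 mm high, origin under its centre, with a hole 65 mm either side along its y; each holds one T-key
- hexkey_grip (a point): crossbar centre of the other T-key: blue bar 90 x 14 x 20 mm, black round foot, shorter (bar centre 120 mm above the bench), in the stand's other hole: leave it alone
- driver: red-handled screwdriver lying on the bench; leave alone
- hammer: hammer lying on the bench; leave alone
- glue: white glue bottle 120 mm high; leave alone
- tin: steel tin 80 mm high; leave alone
- star: loose yellow wooden star 90 mm wide, 18 mm thick; leave alone
- offcut: plywood offcut 90 x 60 x 30 mm; leave alone
- shaft_foot (a point): point on the shaft's axis 91 mm below the mouth, level with the collar at the stem's foot. The square brass stem, 12 mm across, rises 18 mm from the collar, then a 5 mm cone nose. It may stand 1 mm off axis, and how its square is turned is not known (seldom square to the tower). Stem and collar sink together on a spring (see plunger)
- plunger (a joint): how far stem and collar are pressed down on their spring (m): 0 at rest, starts to sink at 2 N, 1.2 N per mm, solid at 0.008 (about 12 N). Pressing it solid, or over 45 N between key and stem, is forcing
There are look-alikes about, which are no part of the job. What is shaped like the part that bears tkey_grip but green or red is not meant.

How it is judged (in metres and radians):
On the way, in this order (a step that is already met when the one before it is completed fails the run):
1. the T-key's socket is down in the shaft (rim more than 40 mm below the mouth) (z of tkey_tip in the frame of mouth below -0.04 m and horizontal distance between tkey_tip and mouth below 0.008 m), for 0.1 s.
2. the socket is home over the stem (rim more than 86 mm below the mouth) (z of tkey_tip in the frame of mouth below -0.086 m and horizontal distance between tkey_tip and mouth below 0.006 m), for 0.2 s.
3. the stem is turned clockwise until the jaw is on the star (at least 1.42 rad) (value of joint stem above 1.42 rad), for 0.2 s.
At the end, for the whole second after the job is handed in: the stem is turned at least 1.42 rad (jaw on the star), the T-key stands upright (within 0.2 rad) in the shaft with its rim more than 86 mm below the mouth and within 6 mm of its axis, released, and the other key is still in its place (within 30 mm) (all of step 2 and value of joint stem above 1.42 rad and angle between tkey_grip's own z axis and vertical below 0.2 rad and distance of hexkey_grip from where it was at the start of the episode below 0.03 m); the robot touches nothing.
It fails at once if the sprung stem is pressed down solid (sunk more than 7.7 of its 8 mm) (value of joint plunger above 0.0077 m).
It fails at once if the key is pressed or twisted on the stem with more than 45 N (contact force between tkey and stem above 45 N).
It fails at once if the key is forced against the jig with more than 45 N (contact force between tkey and jig above 45 N).
It fails at once if another thing on the bench is moved by more than 30 mm (distance of any of hexkey_grip, driver, hammer, glue, tin, star, offcut from where it was at the start of the episode above 0.03 m).
It also fails if it takes over 64 s, if anything falls off the work surface, if the arm or the gripper's body presses on something with over 40 N, if the wrist force passes 120 N, or if a joint passes its speed limit or range.

## Working session

There is one attempt and no reset: what is moved stays moved. The work goes in short steps, Python scripts to look and compute and a shell command to move; the robot and the scene stay as the last step left them, time stands still between calls to the robot, and variables do not carry over. Pictures are saved under pics/ and viewed, at most 10 in all, crops included, and the job is handed in when it is done.

```bash
mkdir -p pics; python3 - <<'E'
from bench import manip
import cv2,numpy as np
s=manip.read_state();print(s['position'],np.round(s['ee_rot'],3).tolist(),s['opening'],s['contact_force'])
for n in('side','top'):
    d=manip.get_image(n);cv2.imwrite(f'pics/{n}0.png',d['image'][...,::-1]);np.savez(n+'0.npz',**d)
    print(n,d['intrinsics'].tolist(),np.round(d['R'],3).tolist(),d['t'])
E
```

```text
[187.22713134 595.43119918 211.64142532] [[-0.954, 0.3, -0.001], [0.3, 0.954, -0.002], [0.0, -0.002, -1.0]] 85.2956084665789 [-0.41886469  1.48058006 -0.57374697]
side [[501.480935501514, 0.0, 285.0397384838017], [0.0, 501.480935501514, 211.4776934627454], [0.0, 0.0, 1.0]] [[0.999, -0.035, 0.022], [-0.008, -0.685, -0.729], [0.041, 0.728, -0.685]] [-473.08327262  115.22204348 1378.6785049 ]
top [[391.1099726420561, 0.0, 281.56284439596567], [0.0, 391.1099726420561, 207.98729232875547], [0.0, 0.0, 1.0]] [[0.019, -1.0, 0.018], [-0.988, -0.021, -0.152], [0.152, -0.015, -0.988]] [ -20.56125464  497.55352036 1266.72892542]
```

View pics/side0.png

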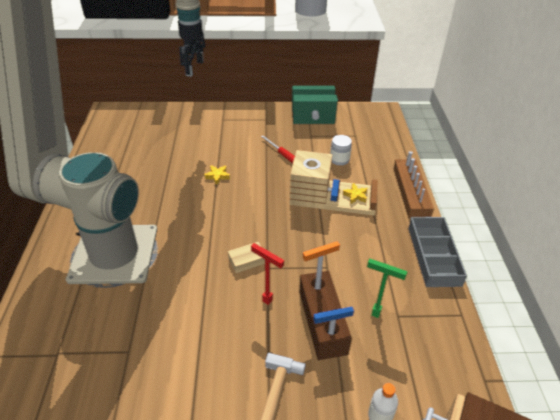

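View pics/top0.png

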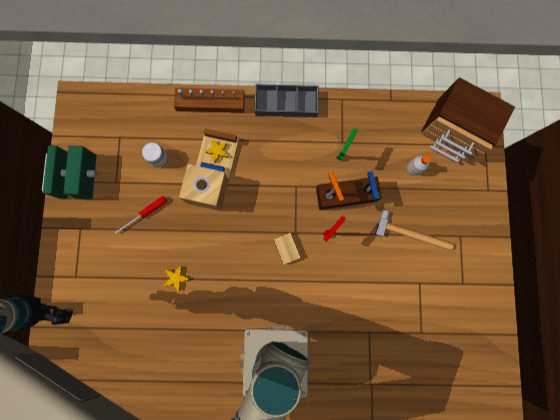

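Side view: the orange bar is at about (322,251), the jig mouth at (312,164) and the blue key at (333,315). Top view: the orange bar is at (335,186), the mouth at (202,185), and the orange glue cap, which I exclude, at (426,159). Next I measure.

```bash
cat > h.py <<'E'
import numpy as np,cv2
from bench import manip
def ray(d,u,v):
    R=d['R'];c=-R.T@d['t'];r=R.T@np.linalg.inv(d['intrinsics'])@np.array([u,v,1.]);return c,r/np.linalg.norm(r)
def plane(d,u,v,z):
    c,r=ray(d,u,v);return c+r*(z-c[2])/r[2]
def tri(d1,p1,d2,p2):
    A=np.zeros((3,3));b=np.zeros(3);R=[]
    for d,p in((d1,p1),(d2,p2)):
        c,r=ray(d,*p);P=np.eye(3)-np.outer(r,r);A+=P;b+=P@c;R.append((P,c))
    x=np.linalg.solve(A,b);return x,[round(float(np.linalg.norm(P@(x-c))),1) for P,c in R]
def orange(d,box):
    h=cv2.cvtColor(d['image'],cv2.COLOR_RGB2HSV);m=cv2.inRange(h,(8,200,120),(20,255,255))
    k=np.zeros_like(m);x0,y0,x1,y1=box;k[y0:y1,x0:x1]=m[y0:y1,x0:x1]
    n,l,s,c=cv2.connectedComponentsWithStats(k)
    if n<2:return None
    i=1+np.argmax(s[1:,4]);q=np.argwhere(l==i)[:,::-1].astype(np.float32)
    return cv2.minAreaRect(q),len(q),(q.min(0),q.max(0))
E
python3 - <<'E'
from h import *
S=dict(np.load('side0.npz'));T=dict(np.load('top0.npz'))
a=orange(S,(290,230,350,275));b=orange(T,(315,160,350,210));print(a,b)
print(tri(S,a[0][0],T,b[0][0]))
for d,r in((T,b),(S,a)):
    box=cv2.boxPoints(r[0]);e=sorted([(np.linalg.norm(box[i]-box[(i+1)%4]),i) for i in range(4)])[:2]
    E=[plane(d,*(box[i]+box[(i+1)%4])/2,195) for _,i in e];v=E[1]-E[0];print(E,np.linalg.norm(v),np.degrees(np.arctan2(v[1],v[0])))
# zoomed crops
s=cv2.resize(S['image'][140:220,270:390],None,fx=6,fy=6,interpolation=cv2.INTER_CUBIC)[:,:,::-1]
t=cv2.resize(T['image'][120:215,165:250],None,fx=6,fy=6,interpolation=cv2.INTER_CUBIC)[:,:,::-1]
cv2.imwrite('pics/c1.png',s);cv2.imwrite('pics/c2.png',t)
E
```

```text
(((321.4000244140625, 252.1999969482422), (4.427188873291016, 36.049964904785156), 71.56504821777344), 135, (array([304., 245.], dtype=float32), array([338., 259.], dtype=float32))) (((335.3793640136719, 186.05174255371094), (30.069177627563477, 5.908790588378906), 66.80140686035156), 165, (array([328., 172.], dtype=float32), array([343., 200.], dtype=float32)))
(array([ 546.57461448, -168.53723602,  181.49324011]), [0.8, 0.8])
[array([ 584.52264821, -148.87315904,  195.        ]), array([ 501.68127277, -183.87909466,  195.        ])] 89.93391470797195 -157.09274118307005
[array([ 586.15702878, -163.60937148,  195.        ]), array([ 505.42394152, -197.06787907,  195.        ])] 87.39166499135536 -157.48923771524747
```

View pics/c1.png

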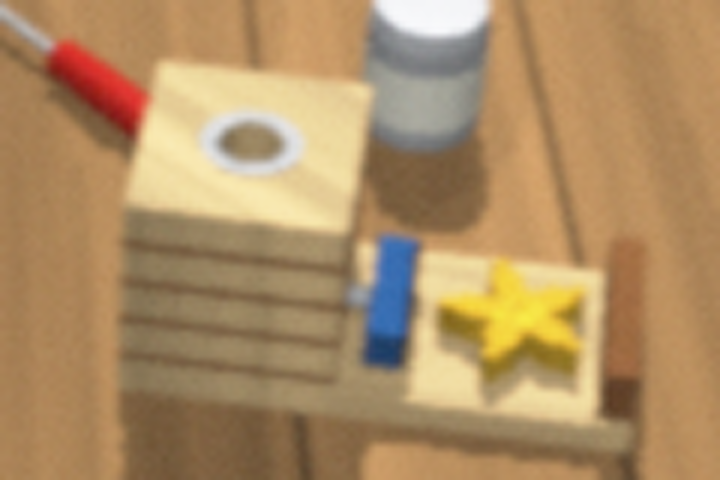

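View pics/c2.png

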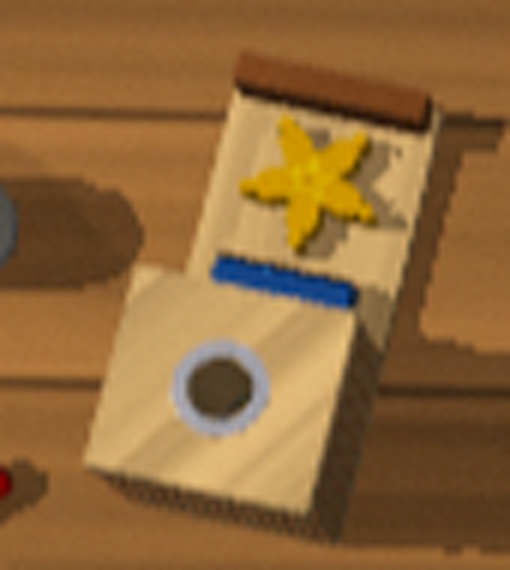

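The rim centres read about (311.8,163.8) in the side view and (201.7,184.6) in the top view. The square stem can't be seen. I'll compute the mouth position and the first move.

```bash
cat >> h.py <<'E'
def shift(target,psi=None):
    s=manip.read_state();R=np.array(s['ee_rot']);d=R.T@(np.array(target)-s['position'])/10
    cur=np.arctan2(R[1,0],R[0,0]);y=None if psi is None else (cur-psi+np.pi)%(2*np.pi)-np.pi
    print('t',s['time'],'pos',np.round(s['position'],1),'psi',round(float(np.degrees(cur)),1),'shift cm',np.round(d,2),'yaw',y,'j',np.round(s['joints'],2))
E
python3 - <<'E'
from h import *
S=dict(np.load('side0.npz'));T=dict(np.load('top0.npz'))
p=((311.4,163.4),(201.5,184.4))
print(tri(S,p[0],T,p[1]),plane(S,*p[0],120),plane(T,*p[1],120))
print(plane(T,335,186,190),plane(S,321.4,252.2,187))
# rim mask refine
for d,c in((S,p[0]),(T,p[1])):
    im=d['image'];h=cv2.cvtColor(im,cv2.COLOR_RGB2HSV);x,y=map(int,c)
    m=cv2.inRange(h,(90,5,120),(150,120,255))[y-12:y+13,x-14:x+15]
    q=np.argwhere(m)[:,::-1].astype(np.float32)
    if len(q)>5:
        c2=cv2.convexHull(q);e=cv2.fitEllipse(c2) if len(c2)>=5 else None;print(len(q),e,np.array(e[0])+(x-14,y-12), plane(d,*(np.array(e[0])+(x-14,y-12)),120))
shift((544,-168,300),np.radians(202.9))
E
```

```text
(array([556.69870851, 244.00816529, 119.01663037]), [1.6, 1.6]) [558.1837864  243.27778243 120.        ] [554.83406498 243.66388497 120.        ]
[ 544.09419283 -166.1097631   190.        ] [ 546.51103821 -173.32265387  187.        ]
59 ((14.347332954406738, 12.2000732421875), (13.876364707946777, 15.024005889892578), 74.02857971191406) [201.34733295 184.20007324] [555.46438224 244.1737648  120.        ]
t 0.1 pos [187.3 595.5 211.8] psi 162.5 shift cm [-56.94 -62.14  -8.71] yaw -0.7044314469733197 j [ 1.16  0.28 -0.03  1.27  0.    1.47]
```

```bash
python3 -m pendant '[[[0,0,-6],0,0],[[-10,-11,-8.7],-0.1,0],[[-57,-62.1,-8.7],-0.7044,0],[[-57,-62.1,-8.7],-0.7044,0],[[-57,-62.1,-8.7],-0.7044,0],[[-57,-62.1,-8.7],-0.7044,0],[[-57,-62.1,-8.7],-0.7044,0],[[-57,-62.1,-8.7],-0.7044,0],[[-57,-62.1,-8.7],-0.7044,0],[[-57,-62.1,-8.7],-0.7044,0]]' 40; python3 - <<'E'
from h import *
shift((544.5,-168.5,300),np.radians(202.9))
E
```

```text
time: 1.35
position: [421.3, 96.0, 293.8]
ee_rot: [[-0.921, -0.389, 0.0], [-0.389, 0.921, 0.0], [-0.0, 0.0, -1.0]]
contact_force: [1.4, 1.0, 0.4]
opening: 85.4
grip_force: 0.0
t 1.35 pos [421.3  96.  293.8] psi -157.1 shift cm [ -1.06 -29.16  -0.62] yaw -4.391208508813804e-05 j [ 0.07 -0.11 -0.28  1.4   0.   -0.33]
```

```bash
python3 -m pendant '[[[-1,-29.1,-0.6],0,0],[[-1,-29.1,-0.6],0,0],[[-1,-29.1,-0.6],0,0],[[-1,-29.1,-0.6],0,0],[[-1,-29.1,-0.6],0,0],[[-1,-29.1,-0.6],0,0],[[-1,-29.1,-0.6],0,0],[[-1,-29.1,-0.6],0,0]]'; python3 - <<'E'
from h import *
shift((544.5,-168.5,176),np.radians(202.9))
ims=[]
for n in('side','top'):
    d=manip.get_image(n);np.savez(n+'1.npz',**d);ims.append(d['image'])
a=cv2.resize(ims[0][150:290,250:390],None,fx=2.8,fy=2.8);b=cv2.resize(ims[1][120:260,265:405],None,fx=2.8,fy=2.8)
cv2.imwrite('pics/c3.png',np.hstack([a,b])[:,:,::-1])
E
```

```text
time: 2.35
position: [542.9, -165.0, 300.0]
ee_rot: [[-0.921, -0.39, -0.0], [-0.39, 0.921, 0.0], [0.0, 0.001, -1.0]]
contact_force: [-1.0, 0.6, -0.9]
opening: 84.8
grip_force: 0.0
t 2.35 pos [ 542.9 -165.   300. ] psi -157.0 shift cm [-1.00e-02 -3.90e-01  1.24e+01] yaw 0.0011870893896883672 j [-0.41  0.14 -0.01  1.42  0.   -0.81]
```

View pics/c3.png

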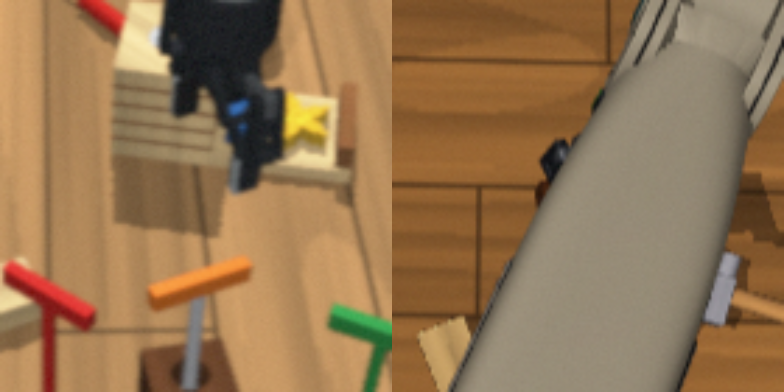

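The side crop shows the open fingers above the orange bar (crop 200,284) with the bar between them in plan. The arm hides the top view. I'll descend straddling the bar.

```bash
python3 -m pendant '[[[0,-0.35,4],0,0],[[0,-0.35,8],0,0],[[0,-0.35,10],0,0],[[0,-0.35,11],0,0],[[0,-0.35,12.4],0,0],[[0,-0.35,12.4],0,0],[[0,-0.35,12.4],0,0]]'; python3 - <<'E'
from h import *
shift((544.5,-168.5,176),np.radians(202.9))
d=manip.get_image('side')
a=cv2.resize(d['image'][190:290,260:390],None,fx=6,fy=6,interpolation=cv2.INTER_CUBIC)
cv2.imwrite('pics/c4.png',a[:,:,::-1])
E
```

```text
time: 3.32
position: [545.4, -169.6, 176.8]
ee_rot: [[-0.921, -0.389, 0.001], [-0.389, 0.921, -0.001], [-0.001, -0.001, -1.0]]
contact_force: [-0.5, -0.4, -0.3]
opening: 85.4
grip_force: 0.0
t 3.325 pos [ 545.4 -169.6  176.8] psi -157.1 shift cm [0.04 0.14 0.08] yaw 6.030500976450526e-05 j [-0.41  0.2  -0.2   1.17  0.   -0.81]
```

View pics/c4.png

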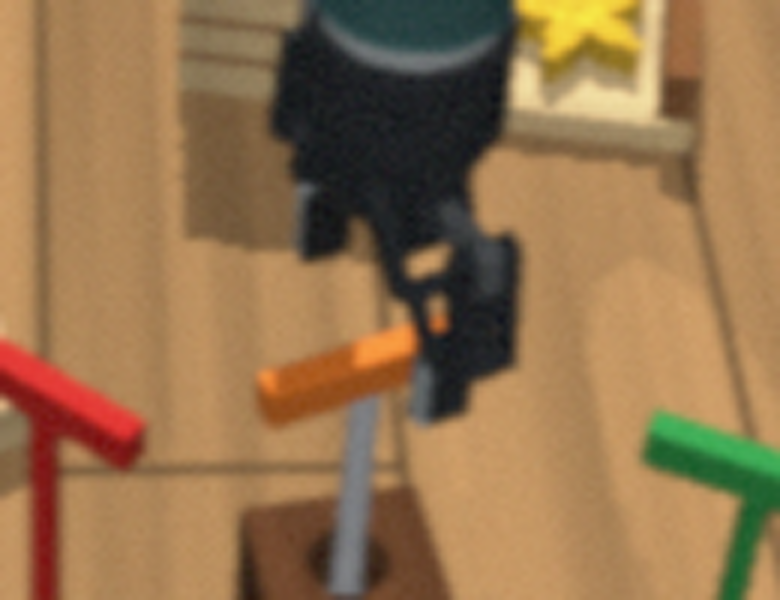

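```bash
python3 - <<'E'
from h import *
d=dict(np.load('side0.npz'))
for p in [(545,-169,187),(545.4,-169.6,181),(545.4,-169.6,168),(545+.39*50,-169-.92*50,181),(545-.39*50,-169+.92*50,181)]:
    q=d['intrinsics']@(d['R']@np.array(p)+d['t']);print(p,q[:2]/q[2],(q[:2]/q[2]-[260,190])*6)
E
```

```text
(545, -169, 187) [320.57747221 250.80512857] [363.46483327 364.83077143]
(545.4, -169.6, 181) [320.59005106 252.75738137] [363.54030639 376.5442882 ]
(545.4, -169.6, 168) [320.19578359 256.5281372 ] [361.17470151 399.16882318]
(564.5, -215.0, 181) [330.8649244  267.78020453] [425.18954643 466.6812272 ]
(525.5, -123.0, 181) [310.50041756 238.18854575] [303.00250535 289.13127452]
```

```bash
python3 -m pendant '[[[0,0.1,0],0,0.6],[[0,0.1,0],0,0.6],[[0,0.1,0],0,0.6],[[0,0.1,0],0,0.6],[[0,0.1,0],0,0.6]]'; python3 - <<'E'
from h import *
shift((544.5,-168.5,176),np.radians(202.9))
d=manip.get_image('side')
a=cv2.resize(d['image'][190:290,260:390],None,fx=6,fy=6,interpolation=cv2.INTER_CUBIC)
cv2.imwrite('pics/c5.png',a[:,:,::-1])
E
```

```text
time: 4.0
position: [544.4, -168.6, 176.0]
ee_rot: [[-0.921, -0.389, -0.0], [-0.389, 0.921, 0.0], [0.0, 0.0, -1.0]]
contact_force: [-0.4, 0.3, 0.4]
opening: 34.4
grip_force: 0.0
t 4.0 pos [ 544.4 -168.6  176. ] psi -157.1 shift cm [-0.01  0.   -0.  ] yaw -0.00015017212576040606 j [-0.41  0.2  -0.2   1.17  0.   -0.81]
```

View pics/c5.png

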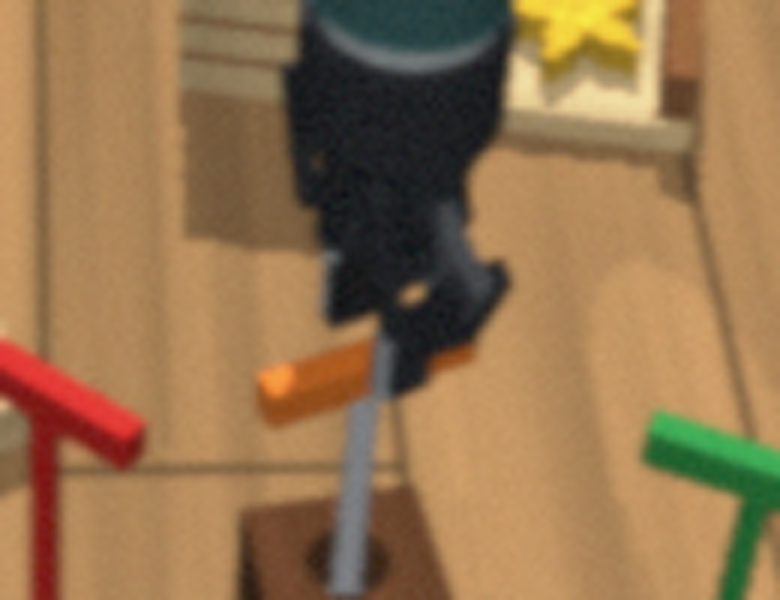

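The crop shows the front fingertip ending at (400,395) and the rear one at (342,320). The fingers straddle the bar and are centred on the rod, but shallow. I'll go 6 mm lower and close.

```bash
python3 -m pendant '[[[0,0,0.6],0,0.6],[[0,0,0.6],0,0.6],[[0,0,0.6],0,0.7],[[0,0,0.6],0,0.8],[[0,0,0.6],0,0.9],[[0,0,0.6],0,1],[[0,0,0.6],0,1],[[0,0,0.6],0,1]]' 60; python3 - <<'E'
from h import *
shift((544.5,-168.5,176),np.radians(202.9))
S=manip.get_image('side');print(orange(S,(290,220,350,285)))
s=manip.read_state();print(s['contact_force'],s['ft_torque'])
E
```

```text
time: 5.05
position: [544.7, -168.6, 170.3]
ee_rot: [[-0.921, -0.389, 0.001], [-0.389, 0.921, -0.0], [-0.0, -0.0, -1.0]]
contact_force: [0.1, 1.3, 3.0]
opening: 11.9
grip_force: 60.1
t 5.05 pos [ 544.7 -168.6  170.3] psi -157.1 shift cm [ 0.01  0.02 -0.57] yaw -5.148577448110814e-05 j [-0.41  0.21 -0.21  1.16  0.   -0.81]
(((310.8018798828125, 254.55661010742188), (7.005387783050537, 14.422857284545898), 74.05460357666016), 87, (array([304., 250.], dtype=float32), array([318., 259.], dtype=float32)))
[-0.37226167  0.41368914  2.66228368] [ 0.05704321 -0.03343473  0.00127413]
```

```bash
python3 -m pendant '[[[0,0,-0.5],0,1],[[0,0,-1.5],0,1],[[0,0,-3],0,1],[[0,0,-5],0,1],[[0,0,-7],0,1],[[0,0,-10],0,1],[[0,0,-13],0,1],[[0,0,-17],0,1],[[0,0,-17],0,1],[[0,0,-17],0,1]]'; python3 - <<'E'
from h import *
s=manip.read_state();print(s['contact_force'],s['ft_torque'],s['opening'])
d=manip.get_image('side');np.savez('side2.npz',**d)
print(orange(d,(270,140,400,300)))
a=cv2.resize(d['image'][140:290,250:400],None,fx=4,fy=4,interpolation=cv2.INTER_CUBIC)
cv2.imwrite('pics/c6.png',a[:,:,::-1])
shift((556.5,243.9,340))
E
```

```text
time: 6.35
position: [544.1, -168.4, 339.5]
ee_rot: [[-0.921, -0.389, -0.001], [-0.389, 0.921, 0.0], [0.0, 0.0, -1.0]]
contact_force: [-1.7, -0.8, -2.9]
opening: 11.9
grip_force: 59.6
[-1.65373671 -0.84222647 -2.89442408] [-0.00364687  0.05681163  0.01499356] 11.93136952065302
(((315.95001220703125, 198.85000610351562), (7.905693531036377, 17.076297760009766), 71.56504821777344), 111, (array([308., 193.], dtype=float32), array([323., 204.], dtype=float32)))
t 6.4 pos [ 543.7 -168.2  338.6] psi -157.1 shift cm [-17.21  37.47  -0.11] yaw None j [-0.41  0.14  0.07  1.5  -0.   -0.81]
```

View pics/c6.png

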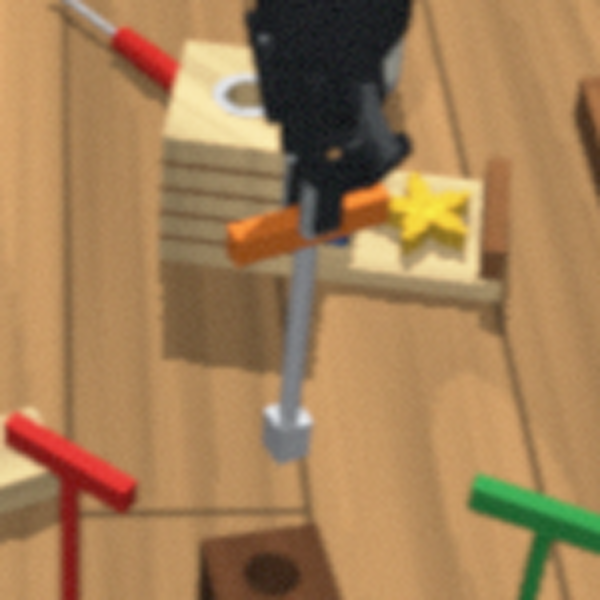

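The crop shows the key hanging upright from the bar, socket at crop (287,435), clear of the stand. I'll carry it over the mouth.

```bash
python3 -m pendant '[[[-1,2.2,0],0,1],[[-3,6.5,0],0,1],[[-5,11,0],0,1],[[-7.2,15.7,0],0,1],[[-9.4,20.4,0],0,1],[[-11.6,25.1,0],0,1],[[-13.8,30,0],0,1],[[-15.5,33.8,0],0,1],[[-16.6,36.2,0],0,1],[[-17.2,37.4,0],0,1]]'; python3 -m pendant '[[[0,0,0],0,1],[[0,0,0],0,1]]' >/dev/null; python3 - <<'E'
from h import *
s=manip.read_state();print(s['contact_force'],s['ft_torque'],s['opening'])
shift((556.5,243.9,340))
c=[]
for n in('side','top'):
    d=manip.get_image(n);np.savez(n+'3.npz',**d);
    P=s['position']
    for q in [(P[0],P[1],356),(P[0],P[1],184),(556.5,243.9,120)]:
        k=d['intrinsics']@(d['R']@np.array(q)+d['t']);print(n,np.round(k[:2]/k[2],1))
    x,y=(311,150) if n=='side' else (200,180)
    c.append(cv2.resize(d['image'][y-50:y+50,x-50:x+50],None,fx=4,fy=4,interpolation=cv2.INTER_CUBIC))
cv2.imwrite('pics/c7.png',np.hstack(c)[:,:,::-1])
E
```

```text
time: 7.65
position: [556.3, 244.0, 337.7]
ee_rot: [[-0.921, -0.391, -0.004], [-0.391, 0.921, -0.001], [0.004, 0.0, -1.0]]
contact_force: [0.9, 0.6, -2.5]
opening: 11.8
grip_force: 59.6
[ 0.14064061 -0.62788252 -2.86139585] [-0.0667784  -0.02428921  0.03881248] 11.874901922983838
t 7.9 pos [557.3 241.8 339.5] psi -157.2 shift cm [-0.01  0.22 -0.05] yaw None j [ 0.3   0.21  0.15  1.51 -0.   -0.1 ]
side [316.2  93.3]
side [312.4 146.2]
side [310.8 163.3]
top [185.2 163.9]
top [198.2 179.1]
top [201.5 183.9]
```

View pics/c7.png

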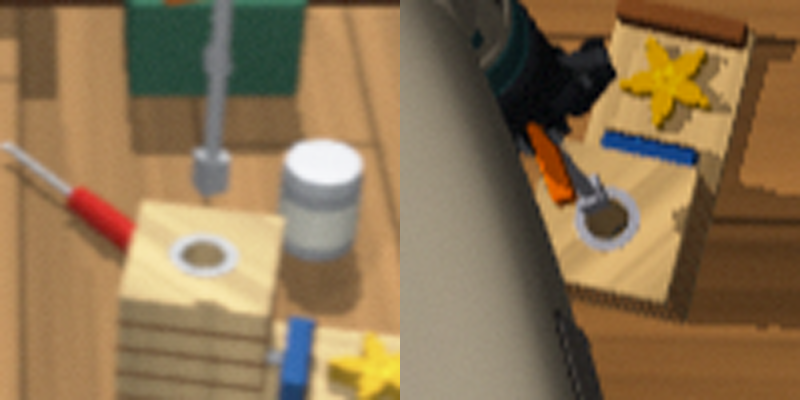

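The side crop shows the socket's lower end at (313.5,147.5). In the top crop it is at about (199.3,180.5), within 1–2 px of the prediction. I'll lower to just above the mouth and measure numerically.

```bash
python3 -m pendant '[[[0,0.1,2],0,1],[[0,0.2,4],0,1],[[0,0.2,4.8],0,1],[[0,0.2,4.8],0,1],[[0,0.2,4.8],0,1],[[0,0.2,4.8],0,1]]'; python3 - <<'E'
from h import *
shift((556.5,243.9,290))
P=manip.read_state()['position']
for n,c in(('side',(311,155)),('top',(200,182))):
    d=manip.get_image(n);np.savez(n+'4.npz',**d);o=dict(np.load(n+'0.npz'))
    for q in [(P[0],P[1],P[2]+17-172),(P[0],P[1],P[2]+17-148),(556.5,243.9,120)]:
        k=d['intrinsics']@(d['R']@np.array(q)+d['t']);print(n,np.round(k[:2]/k[2],1))
    x,y=c;im=d['image'].astype(int);print(x-13,y-16)
    h=cv2.cvtColor(d['image'],cv2.COLOR_RGB2HSV)
    df=np.abs(im-o['image'].astype(int)).sum(2)
    for r in range(y-16,y+17): print(r,' '.join('%3d%s'%(h[r,k,2],('*' if df[r,k]>60 else ' ')+('g' if h[r,k,1]<60 else ' ')) for k in range(x-13,x+14)))
E
```

```text
time: 8.75
position: [557.2, 244.9, 293.1]
ee_rot: [[-0.921, -0.389, 0.002], [-0.389, 0.921, 0.001], [-0.002, -0.0, -1.0]]
contact_force: [0.6, 0.2, -1.7]
opening: 12.3
grip_force: 59.5
t 8.75 pos [557.2 244.9 293.1] psi -157.1 shift cm [ 0.1  -0.06  0.31] yaw None j [ 0.31  0.22  0.06  1.42 -0.   -0.09]
side [311.4 158.2]
side [311.9 151.7]
side [310.8 163.3]
298 139
139 176   178   175   170   170   174   172   172   174   174   174   167   149   127   120*g 126*g 124*g 133*g 156   178   185   188   189   186   187   187   189  
140 187   190   185   179   181   177   183   183   185   183   184   180   162   133   123*g 125*g 124*g 138*g 168   189   198   201   197   197   196   200   199  
141 188   189   186   181   180   180   183   185   187   185   187   185   163   136   125*g 125*g 127*g 144*g 170   190   198   200   199   198   198   200   198  
142 187   193   188   184   180   180   184   185   187   188   188   180   167   137   126*g 127*g 127*g 141*  171   189   200   200   200   199   199   200   200  
143 189   191   186   183   177   181   182   180   185   184   1
[... 9586 characters left out ...]
   214   205   203   205   208   213  
195  55*g  49*g  53*g  55*g 169   185   187   191   196   201   207   212   218   221   223   224   223   222   221   219   216   205   200   204   212   212   212  
196  54*g  50*g  52*   51*  131*  186   191   197   202   208   212   218   221   223   222   222   222   221   219   214   204   200   204   210   214   211   209  
197  56*g  54*g  50*g  51*  104*  188   195   203   208   213   219   219   224   221   223   221   221   220   212   205   202   206   209   214   210   208   205  
198  53*g  53*g  54*g  52*g  70*  193   204   209   215   221   224   223   223   221   221   219   218   211   202   202   206   212   213   211   208   204   202
```

```bash
python3 -m pendant '[[[0,0,0.6],0,1],[[0,0,1.2],0,1],[[0,0,1.8],0,1],[[0,0,2.2],0,1],[[0,0,2.4],0,1]]'; python3 -m pendant '[[[0,0,0],0,1]]'; python3 -m pendant '[[[0,0,0.3],0,1],[[0,0,0.3],0,1]]';python3 -m pendant '[[[0,0,0.4],0,1],[[0,0,0.4],0,1]]'
```

```text
time: 9.48
position: [556.4, 244.7, 267.4]
ee_rot: [[-0.921, -0.389, -0.001], [-0.389, 0.921, -0.0], [0.001, 0.0, -1.0]]
contact_force: [-0.1, 0.1, -2.0]
opening: 12.0
grip_force: 59.6
time: 9.6
position: [556.5, 244.7, 267.8]
ee_rot: [[-0.921, -0.389, -0.0], [-0.389, 0.921, -0.0], [0.0, 0.0, -1.0]]
contact_force: [0.7, 0.0, -2.6]
opening: 12.0
grip_force: 59.6
time: 9.85
position: [556.5, 244.7, 264.8]
ee_rot: [[-0.921, -0.389, -0.0], [-0.389, 0.921, -0.0], [0.0, 0.0, -1.0]]
contact_force: [-0.5, -0.5, -2.2]
opening: 11.8
grip_force: 59.6
time: 10.1
position: [556.3, 244.6, 260.5]
ee_rot: [[-0.921, -0.389, -0.001], [-0.389, 0.921, -0.0], [0.001, 0.0, -1.0]]
contact_force: [0.3, 0.5, -2.2]
opening: 11.4
grip_force: 59.6
```

```bash
for i in 1 2; do python3 -m pendant '[[[0,0,0.4],0,1],[[0,0,0.8],0,1],[[0,0,0.8],0,1]]' | grep -E 'pos|contact'; done
```

```text
position: [556.2, 244.6, 252.3]
contact_force: [-0.0, 1.0, -2.2]
position: [556.2, 244.6, 244.4]
contact_force: [-0.3, 0.8, -1.9]
```

```bash
for i in 1 2 3; do python3 -m pendant '[[[0,0,0.4],0,1],[[0,0,0.8],0,1],[[0,0,0.8],0,1]]' | grep -E 'time|pos|contact'; done
```

```text
time: 11.22
position: [556.2, 244.6, 236.3]
contact_force: [0.2, 0.0, -3.4]
time: 11.6
position: [556.2, 244.6, 228.4]
contact_force: [-0.2, -0.4, -3.4]
time: 11.98
position: [556.2, 244.6, 220.3]
contact_force: [-0.1, -0.1, -2.6]
```

```bash
python3 -m pendant '[[[0,0,0.5],0,1],[[0,0,1.0],0,1],[[0,0,1.5],0,1],[[0,0,1.5],0,1]]' | grep -E 'time|pos|contact'; for i in 1 2 3 4; do python3 -m pendant '[[[0,0,0.1],0,1],[[0,0,0.1],0,1]]' | grep -E 'time|pos|contact'; done
```

```text
time: 12.48
position: [556.1, 244.6, 205.2]
contact_force: [-0.2, -0.2, -2.3]
time: 12.72
position: [556.7, 244.8, 205.1]
contact_force: [0.3, 0.7, -2.3]
time: 12.98
position: [556.6, 244.7, 203.9]
contact_force: [0.2, 0.1, -2.6]
time: 13.22
position: [556.5, 244.7, 202.9]
contact_force: [-0.4, -0.4, -2.7]
time: 13.48
position: [556.8, 244.8, 202.2]
contact_force: [0.0, 1.4, -1.6]
```

```bash
for i in 1 2 ; do python3 -m pendant '[[[0,0,0.1],0,1],[[0,0,0.1],0,1]]' | grep -E 'time|pos|contact'; done
```

```text
time: 13.72
position: [556.9, 244.9, 201.4]
contact_force: [-0.1, 0.5, 1.4]
time: 13.98
position: [556.9, 244.9, 200.3]
contact_force: [0.2, 0.5, 2.1]
```

```bash
for i in 1 2 ; do python3 -m pendant '[[[0,0,0.1],0,1],[[0,0,0.1],0,1]]' | grep -E 'time|pos|contact'; done
```

```text
time: 14.22
position: [556.9, 244.9, 199.3]
contact_force: [-0.1, -0.1, 2.9]
time: 14.48
position: [556.9, 244.9, 198.3]
contact_force: [-1.1, 0.2, 3.5]
```

Contact is at TCP z≈201.7, and the socket is now resting on the stem's corners with about 3 mm of sink. I'll search counter-clockwise with this light press.

```bash
for i in 1 2 3; do python3 -m pendant '[[[0,0,0],-0.05,1],[[0,0,0],-0.1,1],[[0,0,0],-0.15,1]]' | grep -E 'time|pos|contact'; done
```

```text
time: 14.85
position: [556.7, 244.9, 198.2]
contact_force: [0.4, -0.5, 4.8]
time: 15.22
position: [556.4, 244.8, 198.1]
contact_force: [-0.1, 1.2, 3.6]
time: 15.6
position: [555.3, 244.3, 196.0]
contact_force: [0.6, -0.1, -1.6]
```

Force has dropped to the free-hanging level, so it has engaged. Lowering now.

```bash
for i in 1 2 3; do python3 -m pendant '[[[0,0,0.1],0,1],[[0,0,0.3],0,1],[[0,0,0.3],0,1]]' | grep -E 'time|pos|contact'; done; python3 - <<'E'
from h import *
s=manip.read_state();print(s['ft_torque']);shift((556.5,244,184))
E
```

```text
time: 15.98
position: [556.1, 244.6, 194.2]
contact_force: [0.3, 0.5, -1.9]
time: 16.35
position: [556.5, 244.7, 191.8]
contact_force: [0.1, -0.6, -2.6]
time: 16.73
position: [556.4, 244.7, 188.7]
contact_force: [-0.6, 0.3, -1.7]
[ 0.06154307 -0.04726797  0.02228033]
t 16.725 pos [556.4 244.7 188.7] psi -131.3 shift cm [ 0.05 -0.05  0.47] yaw None j [ 0.31  0.26 -0.1   1.21  0.   -0.54]
```

```bash
for i in 1 2 3 4; do python3 -m pendant '[[[0,0,0.12],0,1],[[0,0,0.12],0,1]]' | grep -E 'time|pos|contact'; done; python3 -m pendant '[[[0,0,0.1],0,1],[[0,0,0.1],0,1]]' | grep -E 'time|pos|contact'
```

```text
time: 16.98
position: [556.5, 244.8, 187.6]
contact_force: [0.2, -0.3, -2.6]
time: 17.23
position: [556.5, 244.8, 186.5]
contact_force: [0.3, -0.3, -2.5]
time: 17.48
position: [556.5, 244.8, 185.2]
contact_force: [-0.5, 0.0, -3.2]
time: 17.73
position: [556.7, 244.8, 184.4]
contact_force: [-0.4, -0.4, -2.1]
time: 17.98
position: [556.9, 244.9, 183.6]
contact_force: [-0.5, 0.0, 0.7]
```

Seated on the collar. Turning clockwise.

```bash
R(){ python3 - <<'E'
from h import *
s=manip.read_state();print('trq',np.round(s['ft_torque'],3));shift((556.5,244.5,184))
E
}
python3 -m pendant '[[[0,0,0],0.08,1],[[0,0,0],0.16,1],[[0,0,0],0.24,1],[[0,0,0],0.32,1],[[0,0,0],0.4,1]]' | grep -E 'time|pos|contact|open'; R
python3 -m pendant '[[[0,0,0],0.08,1],[[0,0,0],0.16,1],[[0,0,0],0.24,1],[[0,0,0],0.32,1],[[0,0,0],0.4,1]]' | grep -E 'time|pos|contact|open'; R
```

```text
time: 18.6
position: [556.8, 244.6, 183.6]
contact_force: [-0.8, -0.3, 1.1]
opening: 11.8
trq [-0.138  0.098  0.136]
t 18.6 pos [556.8 244.6 183.6] psi -154.4 shift cm [ 0.03  0.   -0.04] yaw None j [ 0.31  0.26 -0.11  1.2  -0.   -0.14]
time: 19.23
position: [556.8, 244.5, 183.5]
contact_force: [-0.3, -0.4, -0.7]
opening: 11.8
trq [-0.201  0.075  0.029]
t 19.225 pos [556.8 244.5 183.5] psi -177.3 shift cm [ 0.03 -0.   -0.05] yaw None j [ 0.31  0.26 -0.11  1.2  -0.    0.26]
```

```bash
R(){ python3 - <<'E'
from h import *
s=manip.read_state();print('trq',np.round(s['ft_torque'],3),np.round(s['joints'][5],3))
E
}
python3 -m pendant '[[[0,0,0],0.08,1],[[0,0,0],0.16,1],[[0,0,0],0.24,1],[[0,0,0],0.32,1],[[0,0,0],0.4,1]]' | grep -E 'time|pos|contact|open'; R
python3 -m pendant '[[[0,0,0],0.06,1],[[0,0,0],0.12,1],[[0,0,0],0.18,1],[[0,0,0],0.18,1]]' | grep -E 'time|pos|contact|open'; R
python3 - <<'E'
from h import *
for n,b in(('side',(325,175,350,210)),('top',(185,150,235,180))):
    for f in('0',''):
        d=dict(np.load(n+'0.npz')) if f else manip.get_image(n)
        h=cv2.cvtColor(d['image'],cv2.COLOR_RGB2HSV);m=cv2.inRange(h,(100,140,60),(125,255,255))
        x0,y0,x1,y1=b;q=np.argwhere(m[y0:y1,x0:x1])
        c=q.mean(0)[::-1]+(x0,y0) if len(q) else None;print(n,'before' if f else 'now',len(q),c,None if c is None else plane(d,*c,35))
E
```

```text
time: 19.85
position: [556.7, 244.5, 183.5]
contact_force: [-1.1, -1.2, 1.1]
opening: 11.9
trq [-0.2    0.169  0.064] 0.661
time: 20.35
position: [556.6, 244.5, 183.5]
contact_force: [-1.6, -0.6, 1.1]
opening: 12.0
trq [-0.345  0.19   0.05 ] 0.838
side before 92 [334.63043478 189.75      ] [633.06079356 220.84831805  35.        ]
side now 89 [337.48314607 190.34831461] [641.54860867 217.95187201  35.        ]
top before 87 [211.93103448 166.55172414] [635.36459289 228.03846349  35.        ]
top now 132 [212.9469697  165.14393939] [640.35186939 224.82916245  35.        ]
```

The jaw has moved about 9 mm of the 11.7 mm it needs (side view). Continuing.

```bash
cat > j.py <<'E'
from h import *
s=manip.read_state();print('trq',np.round(s['ft_torque'],3),'F',np.round(s['contact_force'],1),np.round(s['joints'][5],3),s['time'])
P=[]
for f in(0,1):
    d=manip.get_image('side') if f else dict(np.load('side0.npz'))
    h=cv2.cvtColor(d['image'],cv2.COLOR_RGB2HSV);m=cv2.inRange(h,(100,140,60),(125,255,255))
    c=np.argwhere(m[175:210,325:350]).mean(0)[::-1]+(325,175);P.append(plane(d,*c,35))
print('jaw mm',np.linalg.norm(P[1]-P[0]),P[1]-P[0])
E
python3 -m pendant '[[[0,0,0],0.06,1],[[0,0,0],0.12,1],[[0,0,0],0.18,1],[[0,0,0],0.18,1]]' | grep -E 'pos|contact|open'; python3 j.py
python3 -m pendant '[[[0,0,0],0.05,1],[[0,0,0],0.1,1],[[0,0,0],0.1,1]]' | grep -E 'pos|contact|open'; python3 j.py
```

```text
position: [556.6, 244.6, 183.3]
contact_force: [-0.9, -1.6, 1.3]
opening: 12.1
trq [-0.363  0.199  0.033] F [-0.9 -1.6  1.3] 1.017 20.95
jaw mm 10.718326018181722 [ 1.02648538e+01 -3.08468637e+00  1.13686838e-13]
position: [556.6, 244.7, 183.2]
contact_force: [-0.7, -2.2, 1.3]
opening: 11.8
trq [-0.349  0.16   0.081] F [-0.7 -2.2  1.3] 1.117 21.375
jaw mm 11.449125604387833 [ 1.10970959e+01 -2.81725755e+00 -1.13686838e-13]
```

```bash
for i in 1 2; do python3 -m pendant '[[[0,0,0],0.04,1],[[0,0,0],0.07,1],[[0,0,0],0.07,1]]' | grep -E 'contact|open'; python3 j.py; done
```

```text
contact_force: [-0.6, -0.9, 0.8]
opening: 11.8
trq [-0.373  0.191  0.042] F [-0.6 -0.9  0.8] 1.188 21.8
jaw mm 11.766421701062065 [ 1.13968727e+01 -2.92574316e+00 -1.13686838e-13]
contact_force: [-1.0, -0.8, 1.2]
opening: 11.7
trq [-0.406  0.281  0.027] F [-1.  -0.8  1.2] 1.258 22.225
jaw mm 12.582373513799588 [12.11875463 -3.38406701  0.        ]
```

```bash
python3 -m pendant '[[[0,0,0],0.04,1],[[0,0,0],0.04,1],[[0,0,0],0.04,1]]' | grep -E 'contact|open'; python3 j.py; python3 j.py
```

```text
contact_force: [0.1, -0.9, 0.5]
opening: 12.1
trq [-0.373  0.266  0.071] F [ 0.1 -0.9  0.5] 1.298 22.65
jaw mm 12.831592576469122 [ 1.23175024e+01 -3.59567846e+00  1.13686838e-13]
trq [-0.381  0.28   0.086] F [-0.6 -0.5  0.5] 1.298 22.7
jaw mm 12.736587550293223 [ 1.22560195e+01 -3.46563820e+00 -1.13686838e-13]
```

The jaw is at ~12.7 mm, so the stem is at about 1.58 rad and tight. I'll unload the twist slightly, release and retreat straight up.

```bash
python3 -m pendant '[[[0,0,0],-0.04,1],[[0,0,0],-0.04,0.8],[[0,0,0],-0.04,0.6],[[0,0,0],-0.04,0.3],[[0,0,0],-0.04,0],[[0,0,0],-0.04,0],[[0,0,0],-0.04,0],[[0,0,0],-0.04,0]]' | grep -E 'pos|contact|open|grip'; python3 -m pendant '[[[0,0,-1],0,0],[[0,0,-3],0,0],[[0,0,-6],0,0],[[0,0,-10],0,0],[[0,0,-14],0,0],[[0,0,-14],0,0],[[0,0,-14],0,0]]'; python3 j.py; python3 - <<'E'
from h import *
c=[]
for n,(x,y) in(('side',(320,160)),('top',(205,170))):
    d=manip.get_image(n);np.savez(n+'9.npz',**d)
    c.append(cv2.resize(d['image'][y-60:y+60,x-60:x+60],None,fx=3.3,fy=3.3,interpolation=cv2.INTER_CUBIC))
    r=orange(d,(x-60,y-60,x+60,y+60));print(r)
    for q in [(556.5,244.3,201)]:
        k=d['intrinsics']@(d['R']@np.array(q)+d['t']);print(n,np.round(k[:2]/k[2],1))
cv2.imwrite('pics/c9.png',np.hstack(c)[:,:,::-1])
E
```

```text
position: [556.6, 244.8, 183.2]
contact_force: [-0.3, 0.4, -0.8]
opening: 85.6
grip_force: 0.0
time: 24.62
position: [556.6, 244.7, 323.4]
ee_rot: [[-0.581, 0.814, 0.0], [0.814, 0.581, 0.0], [-0.0, 0.0, -1.0]]
contact_force: [-0.3, 0.3, 0.1]
opening: 85.9
grip_force: 0.0
trq [ 0.046 -0.037 -0.037] F [-0.3  0.3  0.1] 1.258 24.625
jaw mm 12.831592576469122 [ 1.23175024e+01 -3.59567846e+00  1.13686838e-13]
(((312.51800537109375, 141.97401428222656), (24.729007720947266, 3.6682417392730713), 34.69515609741211), 75, (array([303., 134.], dtype=float32), array([323., 150.], dtype=float32)))
side [312.4 140.8]
(((203.15382385253906, 173.23077392578125), (4.437601566314697, 13.312806129455566), 56.30992889404297), 62, (array([197., 169.], dtype=float32), array([209., 178.], dtype=float32)))
top [196.2 178. ]
```

View pics/c9.png

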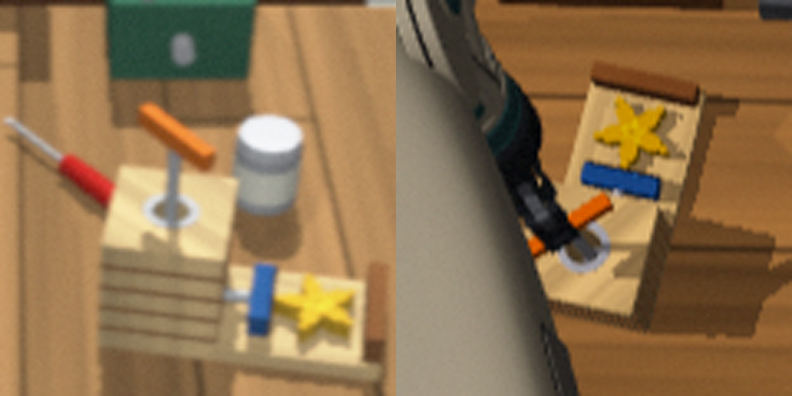

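The key stands upright in the shaft, with the bar at (312.5,142) against an expected (312.4,140.8) when home. The blue jaw is on the star and the hand is clear.

```bash
python3 -c "
from bench import manip
print(manip.job_done())"
```

```text
the job is handed in; nothing more can be done
None
```

The job is handed in, with no verdict returned: the key stands released and upright in the shaft, home by height and image, with the blue jaw on the star (stem about 1.58 rad from jaw travel) at 24.6 s, and no high forces were seen.

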